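# Weigh a mesh node on the beam scale

### The arm

A 6-joint arm with a two-finger parallel gripper is mounted at the origin on the work surface. World frame = base frame: x ahead of the robot, y to its left, z up, the work surface at z = 0. Lengths are in m, angles in rad, forces in N, time in s.
With the tool pointing down it reaches from about 0.35 to 0.85 m from the base axis. Payload 8.1 kg.
Tool frame: the origin (TCP) lies between the finger pads; the fingertips stand 11 mm ahead of it and the grasp point (between the pads) lies 8 mm behind it; z points along the fingers, y is the line along which they close (so a half turn about z gives the same grasp; the last joint's range is limited). The gripper opens to 93 mm and grips with 3 to 60 N. Pads are 15 mm wide; open, the fingers measure 128 mm over their backs; the gripper's body (75 mm by 188 mm) begins 65 mm behind the grasp point.
Start: joints at [1.199, 0.13, 1.488, -0, 1.523, -0.085], TCP at [0.17, 0.576, 0.23] pointing down, gripper open.
Joint ranges: [-2.96, 2.96], [-0.89, 2.26], [0.02, 2.5], [-1.34, 4.48], [0, 2.73], [-2.66, 2.66]. Speed limits (rad/s): [2.39, 2.39, 2.79, 3.14, 3.14, 3.14].

### API

Orientations are given as a rotation vector (axis times angle).
In Python, from bench import arm gives the robot as it stands.
- The arm moves only by the tool move_arm, never from a script. Its argument "increments" is a list of rows, each an object with "offset": the shift along the tool's x, y, z in cm, a list of three; "turn": the turn, a rotation vector about the tool's x, y, z in units of 5 degrees (1.0 is 5 degrees), a list of three; "gripper": the gripper command: -1 is shut, 1 is fully open, values between are in proportion. A call has 1 to 20 rows; each row shifts and turns the commanded pose from where the row before left it, along the tool's axes as they then stand; what a row does not reach is not made up. A row lasts 1/12 s, in which the tool goes at most 41.7 mm and 7.16 degrees, less where a joint would pass 70% of its speed; a pose out of reach is approached as far as the arm can. A call with a gripper value outside its range is refused whole. The fingers move at their own pace and stop on an object; "force" is the grip in N (left out, the last holds). Time passes only in rows, so rows that do not move let the fingers close. It gives the time, the measured TCP pose, the force, the opening and the grip force at its end, in the units of the state.
- arm.get_state(): the state, without advancing time (a new reading comes with each control period).
- arm.get_image(name): name is "scene" or "top" or "wrist"; returns a dict with "color" (384x512x3 uint8, red, green, blue), "camera_matrix" (3x3 intrinsics, pixels), "origin" and "orientation" of the camera in the world. Camera axes: x right, y down, z forward; pixel columns grow to the right and rows downward; lengths in m; the calibration is good to about 2 mm. The wrist camera is an equidistant fisheye: a pixel r from the principal point sees the ray r / f radians off the axis. A picture is of the moment at which its call begins. There is no depth.
- arm.close_job(): hands the job in; it is judged then, once.
The state is a dict: "t": time; "joints": joint angles; "joint_velocities": joint speeds; "tau": joint torques, N m; "tcp_pos": TCP position; "tool_rot": TCP orientation; "wrist_force": force on the tool from outside, world axes, zero at the start; "ft_torque": the same for the moment, N m; "width": opening from 0.0 (shut) to 1.0 (fully open); "grip_force": force on a finger pad.
Only numpy, scipy, OpenCV 4.12 (cv2) and the standard library are available. Lean on these libraries where they do the work, as an engineer would, in place of code of your own. Each camera call takes 0.05 s, during which the arm holds its last target. There are 200 camera calls.

### The job

Weigh the white mesh node for its return parcel: stand it upright on the round pan of the beam scale and let go. Then slide the poise along the notched beam until, with nothing touching the scale, the pointer settles level with the fixed index tooth. Leave the power adapter, the network switch and the screwdriver where they are.

Things in the scene. Friction and masses are not known exactly. Their poses are not given: they have to be found in the camera images.
- scale: Beam scale, fixed to the bench. Grey base plate 80 x 500 x 12 mm; origin on the bench under the pivot, which is 90 mm up. Local y runs along the beam: pan at y = -110 mm, pivot 0, pointer +270; x level, z up. Two uprights 110 mm high beside the pivot (x = +-19 to 25 mm, y = +-15). White index post 137 mm high at y = 303 to 315, black ticks 9 mm apart.
- beam (a joint): Beam tilt, rad: 0 = pointer level with tooth, + = pointer up, pan down; stops at +-0.10 (pointer +-27 mm, pan -+11 mm). Bar 8 mm thick, 20 high. With the node on: poise too near the pivot, it lies on the + stop; too far out, on the - stop. Within 17 mm of poise travel of balance it floats, settling in 1 s: 1 mm of poise travel outward lowers it about 0.006 rad.
- poise (a joint): Poise travel along the beam, m: 0 = innermost (poise centre 50 mm from the pivot), 0.16 = outermost, growing towards the pointer. Slides with about 1 N of friction plus slight drag and stays where left; the 17 notches, 10 mm apart, are only marks (it may rest between them). The node's weight is unknown: balance lies between about 0.06 and 0.15.
- poise_top (a point): Centre of the top face of the poise, a plain steel block astride the beam: 30 mm across the beam, 24 mm along it, 70 mm high; its upper 40 mm stand above the beam, with flat end faces to push. The top is 50 mm above the beam's axis. y points along the beam to the pointer. It rides up and down as the beam tilts (up to 20 mm).
- pan: Round flat steel weighing pan, 120 mm across, no rim. Origin: its carrying pin, 30 mm below the centre of its upper face (which is 120 mm above the bench when the beam is level, 109 at its lowest). A linkage keeps it level while it rises and falls with the beam. The load may stand anywhere on it.
- pointer_tip (a point): Tip of the white pointer (6 mm thick) at the beam's end, 270 mm from the pivot.
- index_tip (a point): Tip of the fixed white index tooth (6 mm thick) on the white index post, 277 mm from the pivot and 90 mm above the bench, facing the pointer.
- node: White mesh network node: upright block with rounded edges, 60 x 60 mm and 110 mm high, dotted top, 0.2 to 0.38 kg. Origin at the centre of its underside, z up. It stands loose on the bench at the -y side, in either of two places (the adapter stands in the other).
- adapter: Black power adapter lying on the bench, 42 x 62 x 30 mm (two prongs on its +y end), loose, not to be moved. Origin at the centre of its underside.
- switch: Grey network switch, 80 x 130 x 27 mm, loose, not to be moved. Origin at the centre of its underside.
- driver: Screwdriver 190 mm long lying on the bench on the robot's side of the scale, loose, not to be moved.
There are look-alikes about, which are no part of the job. Of the things shaped like the node, the white one is meant.

How it is judged:
By the outcome, as a careful person would: the job done as asked, in the order asked, and still so for the second after the job is handed in, with the robot touching nothing.
It also fails if it takes over 72 s, if anything falls off the work surface, if the arm or the gripper's body presses on something with over 40 N, if the wrist force passes 120 N, or if a joint passes its speed limit or range.

## Working session

There is one attempt and no reset: what is moved stays moved. The work goes in short steps, Python scripts to look and compute and a tool call to move; the robot and the scene stay as the last step left them, time stands still between calls to the robot, and variables do not carry over. Pictures are saved under pics/ and viewed, at most 10 in all, crops included, and the job is handed in when it is done.

Besides the shell and the picture viewer there is one more tool, called as name(argument=value, ...), one argument or row to a line, values as JSON. move_arm: Moves the arm, as the interface text tells. Its arguments: {"type":"object","properties":{"increments":{"type":"array","items":{"type":"object","properties":{"offset":{"type":"array","items":{"type":"number"}},"turn":{"type":"array","items":{"type":"number"}},"gripper":{"type":"number"}}}},"force":{"type":"number"}},"required":["increments"]}

```bash
mkdir -p pics; cat > h.py <<'E'
import numpy as np,cv2
from scipy.spatial.transform import Rotation as R
from bench import arm
def rot(o):
    o=np.array(o,float)
    return o if o.shape==(3,3) else (R.from_rotvec(o).as_matrix() if o.size==3 else R.from_quat(o).as_matrix())
def ray(im,u,v):
    d=rot(im["orientation"])@np.linalg.inv(im["camera_matrix"])@np.array([u,v,1.0]); return np.array(im["origin"]),d/np.linalg.norm(d)
def plane(im,u,v,z):
    o,d=ray(im,u,v); return o+d*(z-o[2])/d[2]
def proj(im,p):
    c=rot(im["orientation"]).T@(np.array(p)-im["origin"]); q=im["camera_matrix"]@c; return q[:2]/q[2]
def tri(a,pa,b,pb):
    o1,d1=ray(a,*pa);o2,d2=ray(b,*pb)
    s=np.linalg.lstsq(np.c_[d1,-d2],o2-o1,rcond=None)[0]
    p,q=o1+s[0]*d1,o2+s[1]*d2; return (p+q)/2,np.linalg.norm(p-q)
E
python3 - <<'E'
from h import *
for n in("scene","top"):
    im=arm.get_image(n); np.save(f"pics/{n}0.npy",im,allow_pickle=True)
    print(n,im["origin"],im["orientation"],im["camera_matrix"])
    cv2.imwrite(f"pics/{n}0.png",cv2.resize(im["color"][:,:,::-1],None,fx=1.5,fy=1.5,interpolation=cv2.INTER_CUBIC))
print(arm.get_state())
E
```

```text
scene [ 1.29803046 -0.04167971  0.93353587] [-1.82912211 -1.73538761  0.66293866] [[362.4723291    0.         255.93274548]
 [  0.         362.4723291  188.82361725]
 [  0.           0.           1.        ]]
top [0.44862151 0.01538045 1.02727962] [-2.16423403  2.20726757 -0.13887149] [[360.24602262   0.         253.47685517]
 [  0.         360.24602262 189.38838569]
 [  0.           0.           1.        ]]
{'t': 0.1, 'joints': array([ 1.19861299e+00,  1.31108006e-01,  1.48912560e+00,  3.09134316e-06,
        1.52301440e+00, -8.53860143e-02]), 'joint_velocities': array([ 0.00102726, -0.00339888, -0.00309589,  0.00094306,  0.00056532,
        0.0023711 ]), 'tau': array([ 1.21212252e-03, -5.61346114e+01, -4.93092799e+01,  7.70019600e-02,
        2.92297621e-02, -7.99415966e-05]), 'tcp_pos': array([0.16952224, 0.57505029, 0.22870357]), 'tool_rot': array([-4.48903825e-01, -3.10897181e+00,  2.53106703e-03]), 'wrist_force': array([0.49288242, 0.00111715, 0.54951187]), 'ft_torque': array([ 0.01454397, -0.00901097,  0.07586077]), 'grip_force': 0.0, 'width': 1.0029004003712472}
```

View pics/scene0.png

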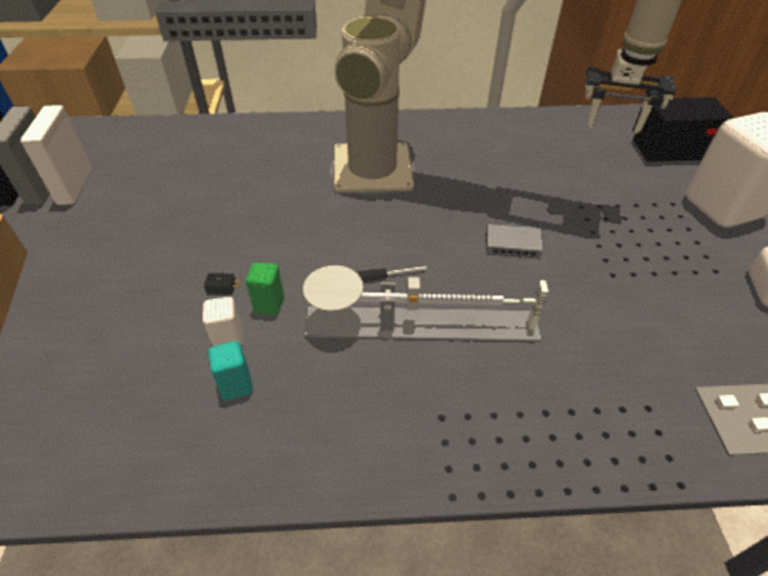

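View pics/top0.png

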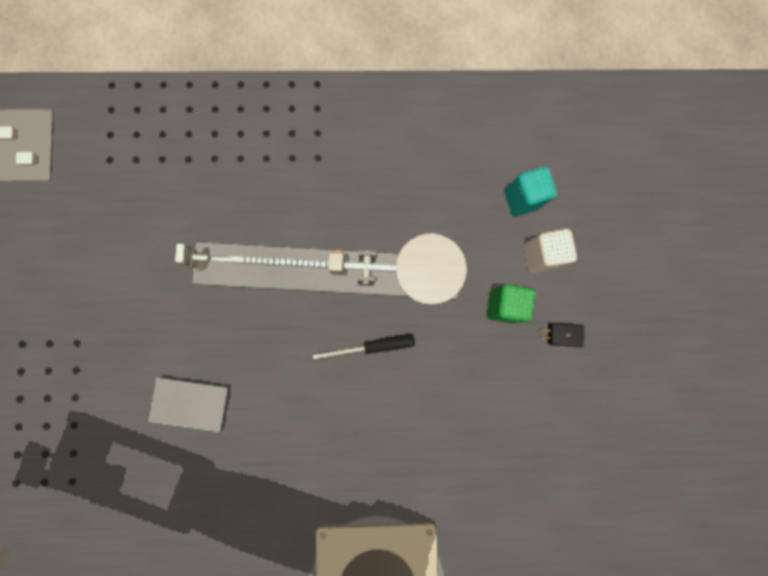

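The scene shows the white node at about (220,320) in the enlarged picture, between the green and teal look-alikes, with the pan at (333,288). In the top view the node top is at (557,247), the pan at (431,269), the poise at (336,262) and the post at (181,254). Next I'll measure these.

```bash
python3 - <<'E'
from h import *
im=np.load("pics/top0.npy",allow_pickle=True).item()
hsv=cv2.cvtColor(im["color"],cv2.COLOR_RGB2HSV)
def rect(m,box,z,name):
    x0,y0,x1,y1=[int(b/1.5) for b in box]
    k=np.zeros_like(m);k[y0:y1,x0:x1]=m[y0:y1,x0:x1]
    k=cv2.morphologyEx(k,cv2.MORPH_CLOSE,np.ones((3,3),np.uint8))
    c=max(cv2.findContours(k,0,2)[0],key=cv2.contourArea)
    pts=np.array([plane(im,u,v,z)[:2] for u,v in c[:,0]],np.float32)
    (cx,cy),s,a=cv2.minAreaRect(pts)
    print(name,np.round([cx,cy],4),np.round(s,4),round(a,1))
    return c
S,V=hsv[:,:,1],hsv[:,:,2]
w=((V>185)).astype(np.uint8)*255
rect(w,(510,215,600,290),.11,"node top")
rect(w,(385,225,475,310),.131,"pan")
g=((S>120)&(V>60)).astype(np.uint8)*255
H=hsv[:,:,0]
rect(((H>75)&(H<100)&(V>140)&(S>100)).astype(np.uint8)*255,(490,150,570,225),.11,"teal top")
rect(((H>45)&(H<75)&(V>125)&(S>100)).astype(np.uint8)*255,(470,270,550,330),.11,"green top")
rect((V<50).astype(np.uint8)*255,(535,310,600,360),.03,"adapter")
for n,u,v,z in [("poise",336,261,.13),("post",181,254,.137),("pivot up a",368,252,.11),("up b",368,284,.11),("basecorner",193,285,.012),("bc2",195,242,.012),("sw",189,404,.027),("driver a",413,340,.015),("driver b",314,357,.005)]:
    print(n,np.round(plane(im,u/1.5,v/1.5,z),4))
print(rot(arm.get_state()["tool_rot"]))
E
```

```text
node top [ 0.5966 -0.3218] [0.0569 0.0571] 9.2
pan [ 0.5605 -0.0975] [0.1175 0.1156] 42.3
teal top [ 0.7074 -0.2928] [0.0563 0.0561] 15.4
green top [ 0.5017 -0.2467] [0.0566 0.057 ] 80.8
adapter [ 0.4471 -0.3284] [0.0084 0.0361] 87.0
poise [0.5757 0.0606 0.13  ]
post [0.5907 0.3148 0.137 ]
pivot up a [0.5932 0.0066 0.11  ]
up b [0.538  0.0076 0.11  ]
basecorner [0.5517 0.3339 0.012 ]
bc2 [0.633  0.3311 0.012 ]
sw [0.3347 0.3337 0.027 ]
driver a [ 0.4407 -0.0752  0.015 ]
driver b [0.413  0.1103 0.005 ]
[[-9.59154686e-01  2.82881465e-01 -6.04846564e-04]
 [ 2.82882075e-01  9.59153459e-01 -1.54089936e-03]
 [ 1.44248807e-04 -1.64906109e-03 -9.99998630e-01]]
```

move_arm(
  increments=[
    {"turn": [0,0,-1.28],"gripper": 1},
    {"turn": [0,0,-1.28]},
    {"turn": [0,0,-1.28]},
    {"turn": [0,0,-1.28]},
    {"offset": [-1.11,-3.8,0]},
    {"offset": [-1.11,-3.8,0]},
    {"offset": [-1.11,-3.8,0]},
    {"offset": [-1.11,-3.8,0]},
    {"offset": [-1.11,-3.8,0]},
    {"offset": [-1.11,-3.8,0]},
    {"offset": [-1.11,-3.8,0]},
    {"offset": [-1.11,-3.8,0]},
    {"offset": [-1.11,-3.8,0]},
    {"offset": [-1.11,-3.8,0]},
    {"offset": [-1.11,-3.8,0]},
    {"offset": [-1.11,-3.8,0]},
    {"offset": [-1.11,-3.8,0]},
    {"offset": [-1.11,-3.8,0]},
    {"offset": [-1.11,-3.8,0]},
    {"offset": [-1.11,-3.8,0]},
  ],
)

```text
$.increments[0]: bad value
```

move_arm(
  increments=[
    {"offset": [-1.11,-3.8,0]},
    {"offset": [-1.11,-3.8,0]},
    {"offset": [-1.11,-3.8,0]},
    {"offset": [-1.11,-3.8,0]},
    {"offset": [-1.11,-3.8,0]},
    {"offset": [-1.11,-3.8,0]},
    {"offset": [-1.11,-3.8,0]},
    {"offset": [-1.11,-3.8,0]},
    {"offset": [-1.11,-3.8,0]},
    {},
    {},
  ],
)

```text
$.increments[0]: bad value
```

```bash
cat >> h.py <<'E'
def to(p,yaw=None):
    """tool-frame shift (cm) and z turn (5-deg units) to TCP p, tool y at world yaw deg (turn first)"""
    s=arm.get_state(); M=rot(s["tool_rot"])
    ya=np.degrees(np.arctan2(M[1,1],M[0,1])); t=0
    if yaw is not None:
        t=-(yaw-ya); M=M@R.from_rotvec([0,0,np.radians(t)]).as_matrix()
    print("t",round(s["t"],2),"tcp",np.round(s["tcp_pos"],4),"yaw",round(ya,2),"turn",round(t/5,2),"offset",np.round(100*M.T@(np.array(p)-s["tcp_pos"]),2),"tilt",np.round(M[:,2],3),"F",np.round(s["wrist_force"],2),"w",round(s["width"],3))
E
python3 - <<'E'
from h import *
to([.5966,-.3218,.065],99.2)
im=arm.get_image("wrist");cv2.imwrite("pics/w1.png",im["color"][:,:,::-1])
E
```

```text
t 0.1 tcp [0.1695 0.5751 0.2287] yaw 73.57 turn -5.13 offset [-27.83 -95.34  16.48] tilt [-0.001 -0.002 -1.   ] F [0.49 0.   0.55] w 1.003
```

View pics/w1.png

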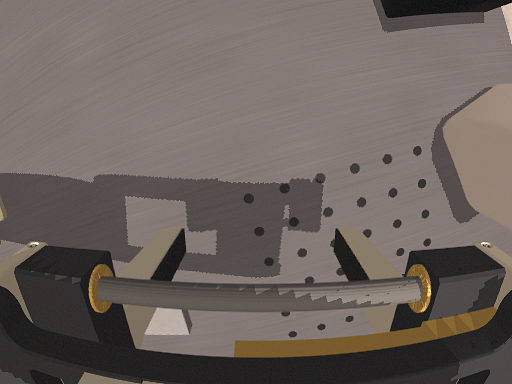

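Both calls were refused, so the arm hasn't moved, and the wrist view shows only bench at the start pose. I'll give every field in each row.

move_arm(
  increments=[
    {"offset": [0,0,0],"turn": [0,0,-1.28],"gripper": 1},
    {"offset": [0,0,0],"turn": [0,0,-1.28],"gripper": 1},
    {"offset": [0,0,0],"turn": [0,0,-1.28],"gripper": 1},
    {"offset": [0,0,0],"turn": [0,0,-1.28],"gripper": 1},
    {"offset": [-1.11,-3.8,0],"turn": [0,0,0],"gripper": 1},
    {"offset": [-1.11,-3.8,0],"turn": [0,0,0],"gripper": 1},
    {"offset": [-1.11,-3.8,0],"turn": [0,0,0],"gripper": 1},
    {"offset": [-1.11,-3.8,0],"turn": [0,0,0],"gripper": 1},
    {"offset": [-1.11,-3.8,0],"turn": [0,0,0],"gripper": 1},
    {"offset": [-1.11,-3.8,0],"turn": [0,0,0],"gripper": 1},
    {"offset": [-1.11,-3.8,0],"turn": [0,0,0],"gripper": 1},
    {"offset": [-1.11,-3.8,0],"turn": [0,0,0],"gripper": 1},
    {"offset": [-1.11,-3.8,0],"turn": [0,0,0],"gripper": 1},
    {"offset": [-1.11,-3.8,0],"turn": [0,0,0],"gripper": 1},
    {"offset": [-1.11,-3.8,0],"turn": [0,0,0],"gripper": 1},
    {"offset": [-1.11,-3.8,0],"turn": [0,0,0],"gripper": 1},
    {"offset": [-1.11,-3.8,0],"turn": [0,0,0],"gripper": 1},
    {"offset": [-1.11,-3.8,0],"turn": [0,0,0],"gripper": 1},
    {"offset": [-1.11,-3.8,0],"turn": [0,0,0],"gripper": 1},
    {"offset": [-1.11,-3.8,0],"turn": [0,0,0],"gripper": 1},
  ],
)

```text
t: 1.82
tcp_pos: [0.4422, 0.0015, 0.2296]
tool_rot: [-0.251, 3.131, 0.0]
wrist_force: [0.2, 0.7, 1.7]
width: 0.998
grip_force: 0.0
```

move_arm(
  increments=[
    {"offset": [-1.11,-3.8,0],"turn": [0,0,0],"gripper": 1},
    {"offset": [-1.11,-3.8,0],"turn": [0,0,0],"gripper": 1},
    {"offset": [-1.11,-3.8,0],"turn": [0,0,0],"gripper": 1},
    {"offset": [-1.11,-3.8,0],"turn": [0,0,0],"gripper": 1},
    {"offset": [-1.11,-3.8,0],"turn": [0,0,0],"gripper": 1},
    {"offset": [-1.11,-3.8,0],"turn": [0,0,0],"gripper": 1},
    {"offset": [-1.11,-3.8,0],"turn": [0,0,0],"gripper": 1},
    {"offset": [-1.11,-3.8,0],"turn": [0,0,0],"gripper": 1},
    {"offset": [-1.11,-3.8,0],"turn": [0,0,0],"gripper": 1},
    {"offset": [0,0,0],"turn": [0,0,0],"gripper": 1},
    {"offset": [0,0,0],"turn": [0,0,0],"gripper": 1},
  ],
)

```text
t: 2.73
tcp_pos: [0.5944, -0.3197, 0.2267]
tool_rot: [0.247, -3.129, -0.004]
wrist_force: [0.3, -0.3, 0.2]
width: 1.001
grip_force: 0.0
```

```bash
python3 - <<'E'
from h import *
to([.5966,-.3218,.065],99.2)
im=arm.get_image("wrist");cv2.imwrite("pics/w2.png",im["color"][:,:,::-1])
E
```

```text
t 2.73 tcp [ 0.5944 -0.3197  0.2267] yaw 99.03 turn -0.03 offset [-0.23 -0.29 16.17] tilt [-0.004  0.002 -1.   ] F [ 0.28 -0.35  0.15] w 1.001
```

View pics/w2.png

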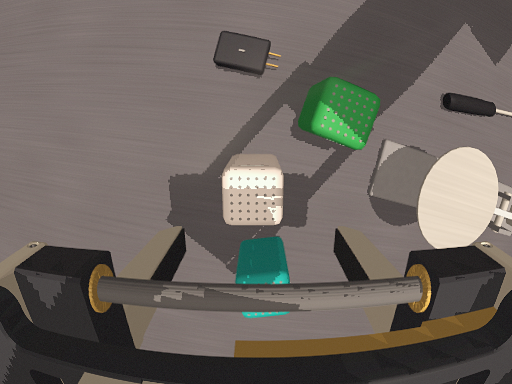

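The wrist view shows the node (253,195) centred between the fingers and square to them, with the green and teal blocks outside the finger paths. I'll go down and grip.

move_arm(
  increments=[
    {"offset": [-0.2,-0.2,2.5],"turn": [0,0,0],"gripper": 1},
    {"offset": [0,0,2.5],"turn": [0,0,0],"gripper": 1},
    {"offset": [0,0,2.5],"turn": [0,0,0],"gripper": 1},
    {"offset": [0,0,2.5],"turn": [0,0,0],"gripper": 1},
    {"offset": [0,0,2.5],"turn": [0,0,0],"gripper": 1},
    {"offset": [0,0,2.5],"turn": [0,0,0],"gripper": 1},
    {"offset": [0,0,1.2],"turn": [0,0,0],"gripper": 1},
    {"offset": [0,0,0],"turn": [0,0,0],"gripper": 1},
    {"offset": [0,0,0],"turn": [0,0,0],"gripper": 0.2},
    {"offset": [0,0,0],"turn": [0,0,0],"gripper": 0.2},
    {"offset": [0,0,0],"turn": [0,0,0],"gripper": 0},
    {"offset": [0,0,0],"turn": [0,0,0],"gripper": 0},
    {"offset": [0,0,0],"turn": [0,0,0],"gripper": 0},
    {"offset": [0,0,0],"turn": [0,0,0],"gripper": 0},
    {"offset": [0,0,0],"turn": [0,0,0],"gripper": 0},
  ],
  force=20,
)

```text
t: 4.03
tcp_pos: [0.5984, -0.3211, 0.0695]
tool_rot: [-0.25, 3.129, -0.004]
wrist_force: [0.9, -2.6, 6.0]
width: 0.646
grip_force: 20.0
```

```bash
python3 - <<'E'
from h import *
to([.5605,-.0975,.205],99.2)
im=arm.get_image("wrist");cv2.imwrite("pics/w3.png",im["color"][:,:,::-1])
E
```

```text
t 4.03 tcp [ 0.5984 -0.3211  0.0695] yaw 99.15 turn -0.01 offset [  0.13  22.64 -13.61] tilt [ 0.003 -0.002 -1.   ] F [ 0.85 -2.56  6.03] w 0.646
```

View pics/w3.png

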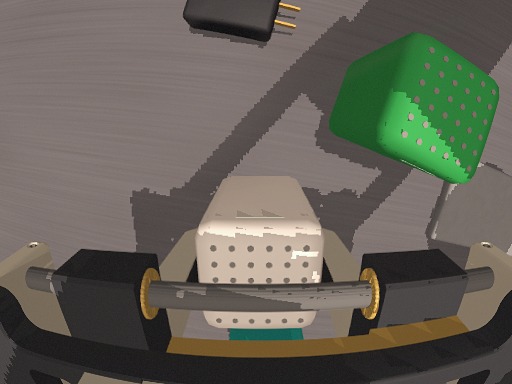

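The node is held: the opening is 60 mm at 20 N. I'll lift it and carry it over the pan.

move_arm(
  increments=[
    {"offset": [0,0,-2.5],"turn": [0,0,0],"gripper": 0},
    {"offset": [0,0,-3.5],"turn": [0,0,0],"gripper": 0},
    {"offset": [0,0,-3.5],"turn": [0,0,0],"gripper": 0},
    {"offset": [0,0,-3.5],"turn": [0,0,0],"gripper": 0},
    {"offset": [0,0,-3.5],"turn": [0,0,0],"gripper": 0},
    {"offset": [0,2,0],"turn": [0,0,0],"gripper": 0},
    {"offset": [0,3,0],"turn": [0,0,0],"gripper": 0},
    {"offset": [0,3,0],"turn": [0,0,0],"gripper": 0},
    {"offset": [0,3,0],"turn": [0,0,0],"gripper": 0},
    {"offset": [0,3,0],"turn": [0,0,0],"gripper": 0},
    {"offset": [0,3,0],"turn": [0,0,0],"gripper": 0},
    {"offset": [0,3,0],"turn": [0,0,0],"gripper": 0},
    {"offset": [0,1.7,0],"turn": [0,0,0],"gripper": 0},
    {"offset": [0,1,0],"turn": [0,0,0],"gripper": 0},
    {"offset": [0,0,0],"turn": [0,0,0],"gripper": 0},
    {"offset": [0,0,0],"turn": [0,0,0],"gripper": 0},
    {"offset": [0,0,0],"turn": [0,0,0],"gripper": 0},
  ],
)

```text
t: 5.5
tcp_pos: [0.5612, -0.0968, 0.2324]
tool_rot: [0.25, -3.131, 0.001]
wrist_force: [0.2, 0.4, -2.6]
width: 0.642
grip_force: 20.0
```

```bash
python3 - <<'E'
from h import *
to([.5605,-.0975,.182])
E
```

```text
t 5.5 tcp [ 0.5612 -0.0968  0.2324] yaw 99.13 turn 0.0 offset [ 0.07 -0.06  5.04] tilt [-0. -0. -1.] F [ 0.17  0.43 -2.57] w 0.642
```

move_arm(
  increments=[
    {"offset": [0,0,1.5],"turn": [0,0,0],"gripper": 0},
    {"offset": [0,0,1],"turn": [0,0,0],"gripper": 0},
    {"offset": [0,0,0.5],"turn": [0,0,0],"gripper": 0},
    {"offset": [0,0,0.5],"turn": [0,0,0],"gripper": 0},
    {"offset": [0,0,0.5],"turn": [0,0,0],"gripper": 0},
    {"offset": [0,0,0.4],"turn": [0,0,0],"gripper": 0},
    {"offset": [0,0,0.3],"turn": [0,0,0],"gripper": 0},
    {"offset": [0,0,0.2],"turn": [0,0,0],"gripper": 0},
    {"offset": [0,0,0],"turn": [0,0,0],"gripper": 0},
    {"offset": [0,0,0],"turn": [0,0,0],"gripper": 0},
    {"offset": [0,0,0],"turn": [0,0,0],"gripper": 0},
  ],
)

```text
t: 6.42
tcp_pos: [0.5614, -0.0957, 0.184]
tool_rot: [-0.251, 3.131, -0.0]
wrist_force: [-0.6, -0.9, -1.5]
width: 0.648
grip_force: 20.0
```

```bash
python3 - <<'E'
from h import *
to([.5605,-.0975,.180])
im=arm.get_image("scene");cv2.imwrite("pics/s1.png",cv2.resize(im["color"][150:270,180:400,::-1],None,fx=3.5,fy=3.5,interpolation=cv2.INTER_CUBIC))
E
```

```text
t 6.42 tcp [ 0.5614 -0.0957  0.184 ] yaw 99.17 turn 0.0 offset [ 0.11 -0.17  0.4 ] tilt [ 0.001 -0.    -1.   ] F [-0.59 -0.87 -1.54] w 0.648
```

View pics/s1.png

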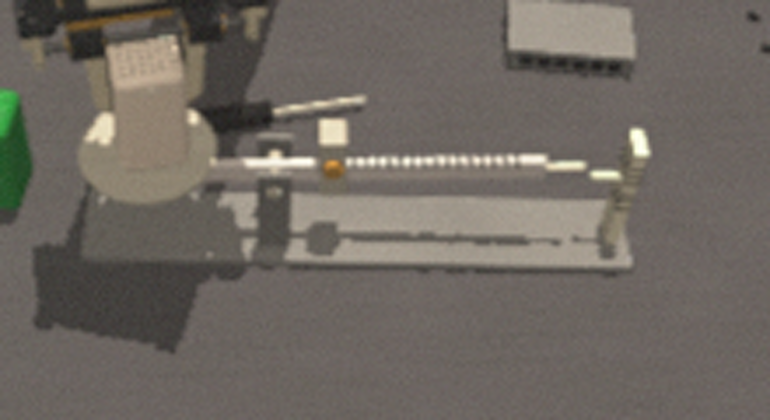

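The node is over the pan and the beam has begun to tilt: the pointer (565,166) is above the tooth (605,175). I'll lower the last few millimetres, release and rise.

move_arm(
  increments=[
    {"offset": [0,0,0.3],"turn": [0,0,0],"gripper": 0},
    {"offset": [0,0,0.2],"turn": [0,0,0],"gripper": 0},
    {"offset": [0,0,0],"turn": [0,0,0],"gripper": 0},
    {"offset": [0,0,0],"turn": [0,0,0],"gripper": 0},
    {"offset": [0,0,0],"turn": [0,0,0],"gripper": 0.4},
    {"offset": [0,0,0],"turn": [0,0,0],"gripper": 0.6},
    {"offset": [0,0,0],"turn": [0,0,0],"gripper": 1},
    {"offset": [0,0,0],"turn": [0,0,0],"gripper": 1},
    {"offset": [0,0,0],"turn": [0,0,0],"gripper": 1},
    {"offset": [0,0,0],"turn": [0,0,0],"gripper": 1},
    {"offset": [0,0,0],"turn": [0,0,0],"gripper": 1},
    {"offset": [0,0,-1],"turn": [0,0,0],"gripper": 1},
    {"offset": [0,0,-2],"turn": [0,0,0],"gripper": 1},
    {"offset": [0,0,-3],"turn": [0,0,0],"gripper": 1},
    {"offset": [0,0,-3],"turn": [0,0,0],"gripper": 1},
    {"offset": [0,0,-3],"turn": [0,0,0],"gripper": 0},
    {"offset": [0,0,-2],"turn": [0,0,0],"gripper": -1},
    {"offset": [0,0,0],"turn": [0,0,0],"gripper": -1},
  ],
)

```text
t: 7.97
tcp_pos: [0.5631, -0.0962, 0.3259]
tool_rot: [-0.25, 3.122, -0.005]
wrist_force: [0.1, -0.1, 1.3]
width: 0.832
grip_force: 0.0
```

```bash
python3 - <<'E'
from h import *
to([.5737,.0606,.25],86)
a=arm.get_image("scene");b=arm.get_image("top")
np.save("pics/s2.npy",a,allow_pickle=True);np.save("pics/t2.npy",b,allow_pickle=True)
A=cv2.resize(a["color"][150:270,190:400],(788,450),interpolation=cv2.INTER_CUBIC)[:300]
B=cv2.resize(b["color"][140:220,100:330],(788,274),interpolation=cv2.INTER_CUBIC)
cv2.imwrite("pics/s2.png",np.vstack([A,B])[:,:,::-1])
E
```

```text
t 7.97 tcp [ 0.5631 -0.0962  0.3259] yaw 99.17 turn 2.63 offset [ 0.11 15.73  7.56] tilt [ 0.009 -0.002 -1.   ] F [ 0.09 -0.08  1.29] w 0.832
```

View pics/s2.png

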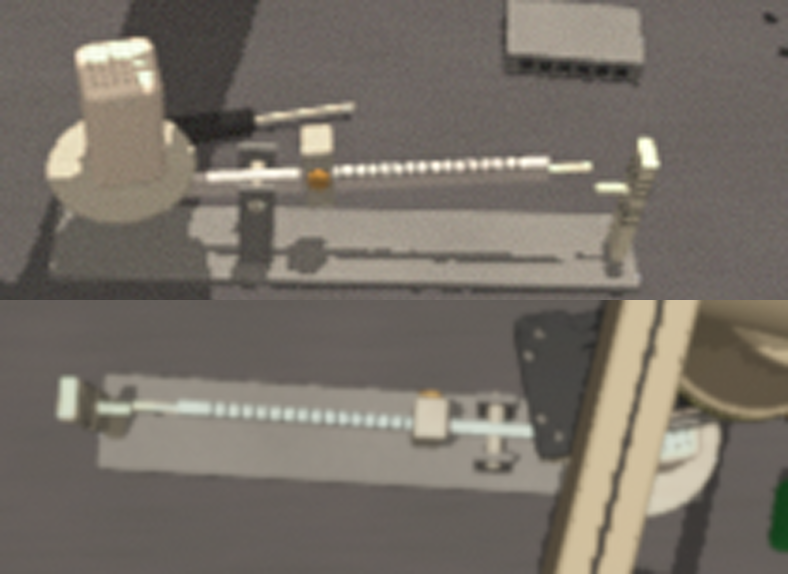

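The node stands upright on the pan. The beam is on the + stop, with the pointer (570,167) above the tooth (610,187) and the poise innermost. I'll turn the gripper in line with the beam and straddle the poise loosely.

move_arm(
  increments=[
    {"offset": [0,0,0],"turn": [0,0,1.32],"gripper": 0.1},
    {"offset": [0,0,0],"turn": [0,0,1.32],"gripper": 0.1},
    {"offset": [0.05,3,0],"turn": [0,0,0],"gripper": 0.1},
    {"offset": [0,3.5,0],"turn": [0,0,0],"gripper": 0.1},
    {"offset": [0,3.5,0],"turn": [0,0,0],"gripper": 0.1},
    {"offset": [0,3.5,0],"turn": [0,0,0],"gripper": 0.1},
    {"offset": [0,2.2,0],"turn": [0,0,0],"gripper": 0.1},
    {"offset": [0,0,3],"turn": [0,0,0],"gripper": 0.1},
    {"offset": [0,0,3],"turn": [0,0,0],"gripper": 0.1},
    {"offset": [0,0,3],"turn": [0,0,0],"gripper": 0.1},
    {"offset": [0,0,0],"turn": [0,0,0],"gripper": 0.1},
    {"offset": [0,0,0],"turn": [0,0,0],"gripper": 0.1},
  ],
)

```text
t: 9.07
tcp_pos: [0.5695, 0.0609, 0.2257]
tool_rot: [-0.11, -3.133, 0.001]
wrist_force: [0.2, -0.7, -0.2]
width: 0.552
grip_force: 0.0
```

```bash
python3 - <<'E'
from h import *
b=np.load("pics/t2.npy",allow_pickle=True).item()
f=788/230
p=plane(b,100+432/f,140+(416-300)/f,.145); print("poise",np.round(p,4))
for n,u,v,z in[("upL",496,405,.11),("upR",493,467,.11),("tooth",113,408,.093),("pointer",155,407,.12)]: print(n,np.round(plane(b,100+u/f,140+(v-300)/f,z),4))
to([p[0],p[1],.135],86)
im=arm.get_image("wrist");cv2.imwrite("pics/w4.png",im["color"][:,:,::-1])
E
```

```text
poise [0.5738 0.0547 0.145 ]
upL [0.5863 0.0082 0.11  ]
upR [0.5396 0.0113 0.11  ]
tooth [0.5914 0.2979 0.093 ]
pointer [0.5875 0.2592 0.12  ]
t 9.07 tcp [0.5695 0.0609 0.2257] yaw 85.97 turn -0.01 offset [-0.53 -0.59  9.06] tilt [-0.007 -0.    -1.   ] F [ 0.22 -0.68 -0.22] w 0.552
```

View pics/w4.png

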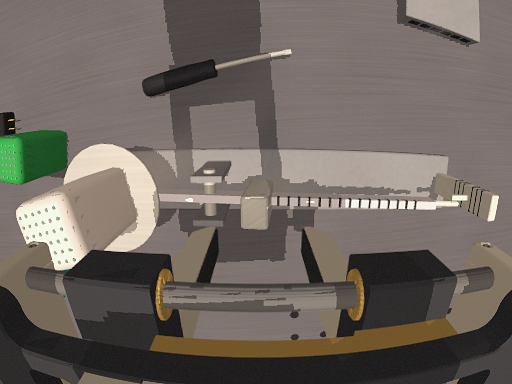

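The poise top (256,210) lies between the fingers (195 to 325). I'll go down around it, narrow the gap, and slide it about 7 cm outward.

move_arm(
  increments=[
    {"offset": [-0.2,-0.1,3],"turn": [0,0,0],"gripper": 0.1},
    {"offset": [0,0,3],"turn": [0,0,0],"gripper": 0.1},
    {"offset": [0,0,2],"turn": [0,0,0],"gripper": 0.1},
    {"offset": [0,0,1],"turn": [0,0,0],"gripper": 0.1},
    {"offset": [0,0,0],"turn": [0,0,0],"gripper": -0.31},
    {"offset": [0,0,0],"turn": [0,0,0],"gripper": -0.31},
    {"offset": [0,0,0],"turn": [0,0,0],"gripper": -0.31},
  ],
)

```text
t: 9.7
tcp_pos: [0.5753, 0.0598, 0.1415]
tool_rot: [0.11, 3.136, 0.0]
wrist_force: [-0.3, -0.4, 1.1]
width: 0.385
grip_force: 0.0
```

move_arm(
  increments=[
    {"offset": [0,0.4,0],"turn": [0,0,0],"gripper": -0.31},
    {"offset": [0,0.6,0],"turn": [0,0,0],"gripper": -0.31},
    {"offset": [0,0.6,0],"turn": [0,0,0],"gripper": -0.31},
    {"offset": [0,0.6,0],"turn": [0,0,0],"gripper": -0.31},
    {"offset": [0,0.6,0],"turn": [0,0,0],"gripper": -0.31},
    {"offset": [0,0.6,0],"turn": [0,0,0],"gripper": -0.31},
    {"offset": [0,0.6,0],"turn": [0,0,0],"gripper": -0.31},
    {"offset": [0,0.6,0],"turn": [0,0,0],"gripper": -0.31},
    {"offset": [0,0.6,0],"turn": [0,0,0],"gripper": -0.31},
    {"offset": [0,0.6,0],"turn": [0,0,0],"gripper": -0.31},
    {"offset": [0,0.6,0],"turn": [0,0,0],"gripper": -0.31},
    {"offset": [0,0.6,0],"turn": [0,0,0],"gripper": -0.31},
    {"offset": [0,0.4,0],"turn": [0,0,0],"gripper": -0.31},
    {"offset": [0,0,0],"turn": [0,0,0],"gripper": -0.31},
    {"offset": [0,-0.4,0],"turn": [0,0,0],"gripper": -0.31},
    {"offset": [0,0,0],"turn": [0,0,0],"gripper": -0.31},
    {"offset": [0,0,0],"turn": [0,0,0],"gripper": -0.31},
    {"offset": [0,0,0],"turn": [0,0,0],"gripper": -0.31},
    {"offset": [0,0,0],"turn": [0,0,0],"gripper": -0.31},
    {"offset": [0,0,0],"turn": [0,0,0],"gripper": -0.31},
  ],
)

```text
t: 11.37
tcp_pos: [0.5786, 0.1295, 0.1387]
tool_rot: [0.111, 3.14, 0.0]
wrist_force: [-0.4, -0.4, 0.8]
width: 0.344
grip_force: 0.0
```

```bash
python3 - <<'E'
from h import *
to([.58,.15,.135],86)
a=arm.get_image("scene");w=arm.get_image("wrist")
np.save("pics/s3.npy",a,allow_pickle=True)
A=cv2.resize(a["color"][170:250,250:390],(770,440),interpolation=cv2.INTER_CUBIC)[:300]
B=w["color"][50:300]; B=cv2.copyMakeBorder(B,0,0,0,258,cv2.BORDER_CONSTANT)
cv2.imwrite("pics/s3.png",np.vstack([A,B])[:,:,::-1])
E
```

```text
t 11.37 tcp [0.5786 0.1295 0.1387] yaw 85.95 turn -0.01 offset [-0.    2.06  0.37] tilt [ 0.  0. -1.] F [-0.37 -0.36  0.83] w 0.344
```

View pics/s3.png

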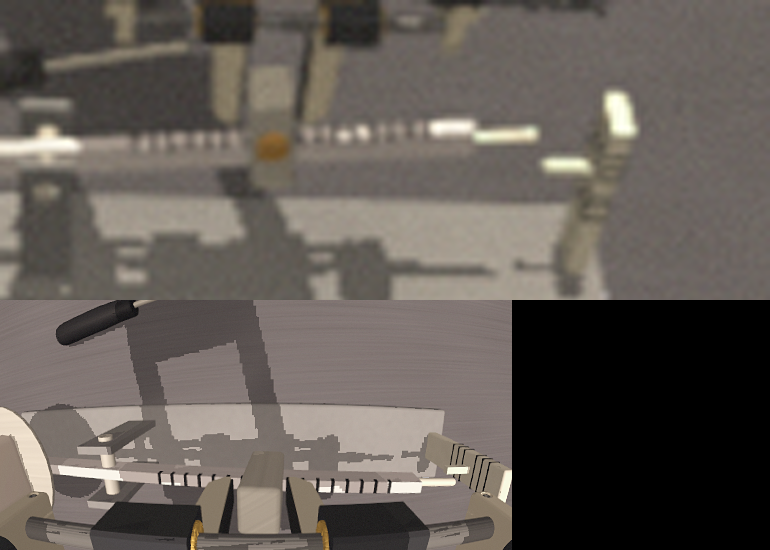

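The poise is between the fingers at about 7 cm of travel. The beam is still on the + stop, with the pointer row 134 above the tooth row 165 in the 5.5x crop. I'll push on by 2 cm and measure the tilt numerically.

move_arm(
  increments=[
    {"offset": [0,0.4,0],"turn": [0,0,0],"gripper": -0.31},
    {"offset": [0,0.5,0],"turn": [0,0,0],"gripper": -0.31},
    {"offset": [0,0.5,0],"turn": [0,0,0],"gripper": -0.31},
    {"offset": [0,0.5,0],"turn": [0,0,0],"gripper": -0.31},
    {"offset": [0,0.5,0],"turn": [0,0,0],"gripper": -0.31},
    {"offset": [0,0,0],"turn": [0,0,0],"gripper": -0.31},
    {"offset": [0,-0.4,0],"turn": [0,0,0],"gripper": -0.31},
    {"offset": [0,0,0],"turn": [0,0,0],"gripper": -0.31},
    {"offset": [0,0,0],"turn": [0,0,0],"gripper": -0.31},
    {"offset": [0,0,0],"turn": [0,0,0],"gripper": -0.31},
    {"offset": [0,0,0],"turn": [0,0,0],"gripper": -0.31},
    {"offset": [0,0,0],"turn": [0,0,0],"gripper": -0.31},
    {"offset": [0,0,0],"turn": [0,0,0],"gripper": -0.31},
    {"offset": [0,0,0],"turn": [0,0,0],"gripper": -0.31},
    {"offset": [0,0,0],"turn": [0,0,0],"gripper": -0.31},
    {"offset": [0,0,0],"turn": [0,0,0],"gripper": -0.31},
  ],
)

```text
t: 12.8
tcp_pos: [0.5799, 0.1496, 0.1386]
tool_rot: [-0.111, -3.14, -0.0]
wrist_force: [0.6, 0.5, -0.5]
width: 0.35
grip_force: 0.0
```

```bash
cat >> h.py <<'E'
PIV=np.array([.566,.011,.09]); DIR=np.array([.073,.997,0]); DIR/=np.linalg.norm(DIR)
def tilt(a):
    """beam tilt from scene view: bright pointer and tooth centroids, pointer seen against the level line through the tooth"""
    g=a["color"].min(2).astype(float)
    m=np.zeros(g.shape,np.uint8); m[185:212,334:359]=(g[185:212,334:359]>165)
    n,l,st,_=cv2.connectedComponentsWithStats(m)
    out=[]
    for i in range(1,n):
        if st[i,4]<4: continue
        v,u=np.where(cv2.dilate((l==i).astype(np.uint8),np.ones((5,1)))>0); w=np.clip(g[v,u]-120,0,None)
        out.append((round((w*u).sum()/w.sum(),2),round((w*v).sum()/w.sum(),2),int(st[i,4]),int(st[i,0]),int(st[i,2])))
    out.sort(); print(out)
    P=lambda r,z=0:proj(a,PIV+DIR*r+[0,0,z])
    t0,t1=P(.25),P(.29); s=(t1-t0)[1]/(t1-t0)[0]
    k=(P(.255)-P(.255,.0255))[1]/.1
    print("proj tip",P(.27).round(1),P(.277).round(1),"slope",round(s,3),"px per rad",round(k,1))
    if len(out)>=2:
        p,t=out[0],out[1]
        print("tilt ~",round((t[1]+s*(p[0]-t[0])-p[1])/k,4))
E
python3 - <<'E'
from h import *
for f in("scene0","s2","s3"): tilt(np.load(f"pics/{f}.npy",allow_pickle=True).item())
to([.58,.15,.135],86)
a=arm.get_image("scene");np.save("pics/s4.npy",a,allow_pickle=True); tilt(a)
E
```

```text
[(np.float64(338.85), np.float64(199.37), 20, 334, 12), (np.float64(352.49), np.float64(199.38), 14, 349, 8)]
proj tip [345.6 198.2] [347.8 198.2] slope 0.018 px per rad 55.0
tilt ~ -0.0043
[(np.float64(339.5), np.float64(193.73), 20, 334, 13), (np.float64(352.53), np.float64(199.38), 15, 349, 8)]
proj tip [345.6 198.2] [347.8 198.2] slope 0.018 px per rad 55.0
tilt ~ 0.0984
[(np.float64(339.53), np.float64(193.74), 20, 334, 13), (np.float64(352.49), np.float64(199.37), 15, 349, 8)]
proj tip [345.6 198.2] [347.8 198.2] slope 0.018 px per rad 55.0
tilt ~ 0.098
t 12.8 tcp [0.5799 0.1496 0.1386] yaw 85.96 turn -0.01 offset [-0.    0.04  0.36] tilt [-0.  0. -1.] F [ 0.56  0.5  -0.54] w 0.35
[(np.float64(339.36), np.float64(196.37), 26, 334, 13), (np.float64(352.51), np.float64(199.38), 15, 349, 8)]
proj tip [345.6 198.2] [347.8 198.2] slope 0.018 px per rad 55.0
tilt ~ 0.0504
```

The tilt reading works: it gives 0.098 at the stop, and now 0.050 with the beam floating. It needs about 8 mm more outward.

move_arm(
  increments=[
    {"offset": [0,0.4,0],"turn": [0,0,0],"gripper": -0.31},
    {"offset": [0,0.4,0],"turn": [0,0,0],"gripper": -0.31},
    {"offset": [0,0.4,0],"turn": [0,0,0],"gripper": -0.31},
    {"offset": [0,0,0],"turn": [0,0,0],"gripper": -0.31},
    {"offset": [0,-0.4,0],"turn": [0,0,0],"gripper": -0.31},
    {"offset": [0,0,0],"turn": [0,0,0],"gripper": -0.31},
    {"offset": [0,0,0],"turn": [0,0,0],"gripper": -0.31},
    {"offset": [0,0,0],"turn": [0,0,0],"gripper": -0.31},
    {"offset": [0,0,0],"turn": [0,0,0],"gripper": -0.31},
    {"offset": [0,0,0],"turn": [0,0,0],"gripper": -0.31},
    {"offset": [0,0,0],"turn": [0,0,0],"gripper": -0.31},
    {"offset": [0,0,0],"turn": [0,0,0],"gripper": -0.31},
    {"offset": [0,0,0],"turn": [0,0,0],"gripper": -0.31},
    {"offset": [0,0,0],"turn": [0,0,0],"gripper": -0.31},
    {"offset": [0,0,0],"turn": [0,0,0],"gripper": -0.31},
    {"offset": [0,0,0],"turn": [0,0,0],"gripper": -0.31},
    {"offset": [0,0,0],"turn": [0,0,0],"gripper": -0.31},
  ],
)

```text
t: 14.27
tcp_pos: [0.5805, 0.1576, 0.1387]
tool_rot: [-0.11, -3.14, -0.0]
wrist_force: [0.3, 0.1, -0.4]
width: 0.343
grip_force: 0.0
```

```bash
python3 - <<'E'
from h import *
to([.58,.158,.135],86)
a=arm.get_image("scene");tilt(a)
E
```

```text
t 14.27 tcp [0.5805 0.1576 0.1387] yaw 85.97 turn -0.01 offset [0.05 0.04 0.37] tilt [-0.  0. -1.] F [ 0.35  0.12 -0.43] w 0.343
[(np.float64(340.16), np.float64(200.18), 13, 335, 11), (np.float64(352.5), np.float64(199.38), 15, 349, 8)]
proj tip [345.6 198.2] [347.8 198.2] slope 0.018 px per rad 55.0
tilt ~ -0.0186
```

move_arm(
  increments=[
    {"offset": [0,0,0],"turn": [0,0,0],"gripper": 0.1},
    {"offset": [0,0,0],"turn": [0,0,0],"gripper": 0.1},
    {"offset": [0,0,-1],"turn": [0,0,0],"gripper": 0.1},
    {"offset": [0,0,-2],"turn": [0,0,0],"gripper": 0.1},
    {"offset": [0,0,-2],"turn": [0,0,0],"gripper": 0.1},
    {"offset": [0,0,0],"turn": [0,0,0],"gripper": 0.1},
    {"offset": [0,0,0],"turn": [0,0,0],"gripper": 0.1},
    {"offset": [0,0,0],"turn": [0,0,0],"gripper": 0.1},
    {"offset": [0,0,0],"turn": [0,0,0],"gripper": 0.1},
    {"offset": [0,0,0],"turn": [0,0,0],"gripper": 0.1},
    {"offset": [0,0,0],"turn": [0,0,0],"gripper": 0.1},
    {"offset": [0,0,0],"turn": [0,0,0],"gripper": 0.1},
    {"offset": [0,0,0],"turn": [0,0,0],"gripper": 0.1},
    {"offset": [0,0,0],"turn": [0,0,0],"gripper": 0.1},
    {"offset": [0,0,0],"turn": [0,0,0],"gripper": 0.1},
  ],
)

```text
t: 15.57
tcp_pos: [0.5805, 0.1576, 0.1886]
tool_rot: [-0.111, -3.14, -0.0]
wrist_force: [0.2, 0.9, 0.2]
width: 0.553
grip_force: 0.0
```

```bash
python3 - <<'E'
from h import *
to([.58,.158,.135],86)
a=arm.get_image("scene");tilt(a);w=arm.get_image("wrist");np.save("pics/w5.npy",w,allow_pickle=True)
A=cv2.resize(a["color"][185:212,325:365],(600,405),interpolation=cv2.INTER_NEAREST)[60:300]
B=cv2.resize(w["color"][140:240,360:510],(525,350),interpolation=cv2.INTER_NEAREST)
B=cv2.copyMakeBorder(B,0,0,0,75,cv2.BORDER_CONSTANT)
cv2.imwrite("pics/s5.png",np.vstack([A,B])[:,:,::-1])
E
```

```text
t 15.57 tcp [0.5805 0.1576 0.1886] yaw 85.97 turn -0.01 offset [0.05 0.04 5.36] tilt [-0.  0. -1.] F [0.23 0.93 0.23] w 0.553
[(np.float64(339.16), np.float64(199.81), 20, 334, 12), (np.float64(352.49), np.float64(199.38), 15, 349, 8)]
proj tip [345.6 198.2] [347.8 198.2] slope 0.018 px per rad 55.0
tilt ~ -0.0122
```

View pics/s5.png

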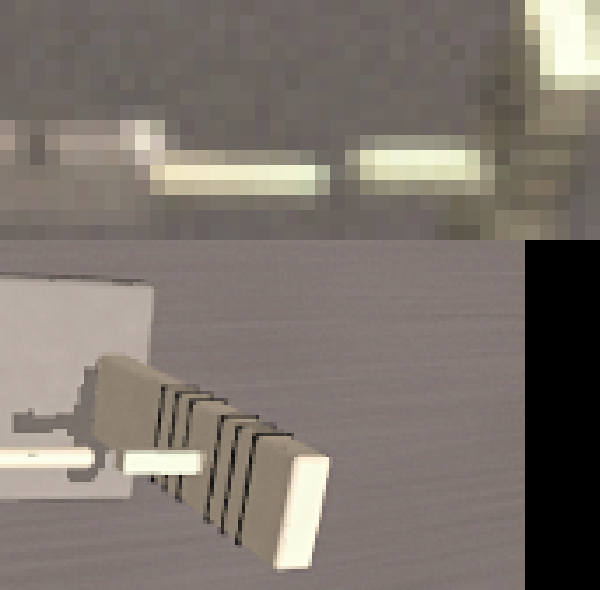

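The pointer (245,178) sits slightly below the tooth (420,160) in the scene crop, and the wrist view agrees that it is nearly level. I'll refine the reading with column profiles and the base plate's direction.

```bash
cat >> h.py <<'E'
def tilt2(a,d=DIR):
    g=a["color"].astype(float).mean(2); r0,r1=186,208
    def cen(c0,c1):
        b=g[r0:r1,c0:c1]; b=np.clip(b-np.median(b)-35,0,None); return (b.sum(1)*np.arange(r0,r1)).sum()/b.sum()
    P=lambda r,z=0:proj(a,PIV+d*r+[0,0,z])
    t0,t1=P(.25),P(.29); s=(t1-t0)[1]/(t1-t0)[0]; k=(P(.255)-P(.255,.0255))[1]/.1
    p,t=cen(337,346),cen(350,356)
    print("rows",round(p,2),round(t,2),"slope",round(s,4),"tilt",round((t-s*11.5-p)/k,4))
E
python3 - <<'E'
from h import *
im=np.load("pics/top0.npy",allow_pickle=True).item()
gr=cv2.GaussianBlur(im["color"].mean(2).astype(np.float32),(3,3),0)
# plate's lower edge (robot side): strongest falling gradient per column
pts=[]
for u in range(135,260):
    c=gr[180:204,u]; g=np.diff(c); i=int(np.argmin(g)); 
    if g[i]<-8: pts.append(plane(im,u,180+i+.5,.012)[:2])
pts=np.array(pts,np.float32); v=cv2.fitLine(pts,cv2.DIST_HUBER,0,.01,.01).ravel()
d=np.array([v[0],v[1],0]); d*=np.sign(d[1]); print(len(pts),d,np.degrees(np.arctan2(d[1],d[0])))
a=arm.get_image("scene");np.save("pics/s6.npy",a,allow_pickle=True)
for f in("scene0","s2","s3","s4","s6"): tilt2(np.load(f"pics/{f}.npy",allow_pickle=True).item(),d.astype(float))
E
```

```text
125 [0.07254013 0.99736547 0.        ] 85.84010307718847
rows 199.98 199.55 slope 0.0177 tilt -0.0115
rows 194.47 199.56 slope 0.0177 tilt 0.0888
rows 194.33 199.53 slope 0.0177 tilt 0.0907
rows 197.02 199.54 slope 0.0177 tilt 0.0422
rows 200.41 199.57 slope 0.0177 tilt -0.019
```

The plate direction is confirmed at 85.84°. The + stop reads 0.090 instead of 0.100, so there is an offset to settle. I'll run the poise out to the − stop once to calibrate both ends.

move_arm(
  increments=[
    {"offset": [0,0,2],"turn": [0,0,0],"gripper": 0.1},
    {"offset": [0,0,2.5],"turn": [0,0,0],"gripper": 0.1},
    {"offset": [0,0,2],"turn": [0,0,0],"gripper": 0.1},
    {"offset": [0,0,0],"turn": [0,0,0],"gripper": -0.31},
    {"offset": [0,0,0],"turn": [0,0,0],"gripper": -0.31},
    {"offset": [0,0,0],"turn": [0,0,0],"gripper": -0.31},
    {"offset": [0,0.4,0],"turn": [0,0,0],"gripper": -0.31},
    {"offset": [0,0.6,0],"turn": [0,0,0],"gripper": -0.31},
    {"offset": [0,0.6,0],"turn": [0,0,0],"gripper": -0.31},
    {"offset": [0,0.6,0],"turn": [0,0,0],"gripper": -0.31},
    {"offset": [0,0.4,0],"turn": [0,0,0],"gripper": -0.31},
    {"offset": [0,-0.4,0],"turn": [0,0,0],"gripper": -0.31},
    {"offset": [0,0,0],"turn": [0,0,0],"gripper": -0.31},
    {"offset": [0,0,0],"turn": [0,0,0],"gripper": -0.31},
    {"offset": [0,0,0],"turn": [0,0,0],"gripper": -0.31},
    {"offset": [0,0,0],"turn": [0,0,0],"gripper": -0.31},
    {"offset": [0,0,0],"turn": [0,0,0],"gripper": -0.31},
    {"offset": [0,0,0],"turn": [0,0,0],"gripper": -0.31},
  ],
)

```text
t: 17.22
tcp_pos: [0.582, 0.1794, 0.1236]
tool_rot: [-0.111, -3.139, -0.0]
wrist_force: [-1.6, 0.0, -0.7]
width: 0.345
grip_force: 0.2
```

```bash
python3 - <<'E'
from h import *
to([.58,.158,.125],86)
a=arm.get_image("scene");tilt2(a);tilt(a)
E
```

```text
t 17.22 tcp [0.582  0.1794 0.1236] yaw 85.96 turn -0.01 offset [ 0.05 -2.15 -0.14] tilt [-0.  0. -1.] F [-1.56  0.03 -0.73] w 0.345
rows 203.47 199.56 slope 0.0181 tilt -0.0749
[(np.float64(342.0), np.float64(203.36), 8, 340, 5), (np.float64(352.49), np.float64(199.38), 15, 349, 8)]
proj tip [345.6 198.2] [347.8 198.2] slope 0.018 px per rad 55.0
tilt ~ -0.0758
```

move_arm(
  increments=[
    {"offset": [0,0,0],"turn": [0,0,0],"gripper": 0.1},
    {"offset": [0,0,0],"turn": [0,0,0],"gripper": 0.1},
    {"offset": [0,0,-2],"turn": [0,0,0],"gripper": 0.1},
    {"offset": [0,0,-2],"turn": [0,0,0],"gripper": 0.1},
    {"offset": [0,0,0],"turn": [0,0,0],"gripper": 0.1},
    {"offset": [0,0,0],"turn": [0,0,0],"gripper": 0.1},
    {"offset": [0,0,0],"turn": [0,0,0],"gripper": 0.1},
    {"offset": [0,0,0],"turn": [0,0,0],"gripper": 0.1},
    {"offset": [0,0,0],"turn": [0,0,0],"gripper": 0.1},
    {"offset": [0,0,0],"turn": [0,0,0],"gripper": 0.1},
    {"offset": [0,0,0],"turn": [0,0,0],"gripper": 0.1},
    {"offset": [0,0,0],"turn": [0,0,0],"gripper": 0.1},
  ],
)

```text
t: 18.27
tcp_pos: [0.5819, 0.1795, 0.1632]
tool_rot: [-0.111, -3.139, 0.0]
wrist_force: [-0.2, -0.4, -0.5]
width: 0.55
grip_force: 0.0
```

```bash
python3 - <<'E'
from h import *
to([.58,.158,.125],86)
a=arm.get_image("scene");tilt2(a)
a=arm.get_image("top")
A=cv2.resize(a["color"][130:210,100:300],(800,320),interpolation=cv2.INTER_CUBIC)
w=arm.get_image("wrist");B=cv2.copyMakeBorder(w["color"][50:330],0,0,0,288,cv2.BORDER_CONSTANT)
cv2.imwrite("pics/s7.png",np.vstack([A,B])[:,:,::-1])
E
```

```text
t 18.27 tcp [0.5819 0.1795 0.1632] yaw 85.97 turn -0.01 offset [ 0.04 -2.16  3.82] tilt [-0.001 -0.    -1.   ] F [-0.21 -0.45 -0.48] w 0.55
rows 205.14 199.55 slope 0.0181 tilt -0.1053
```

View pics/s7.png

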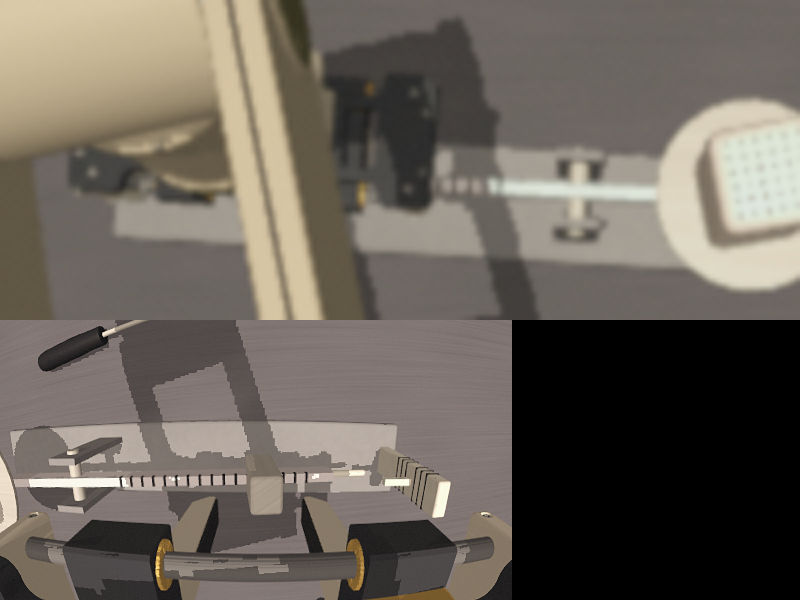

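At the − stop it reads −0.105, so level corresponds to a reading of about −0.008. I'll move the poise back inward about 22 mm, with a wider gap so a tilted poise can't bind.

move_arm(
  increments=[
    {"offset": [0,0,2],"turn": [0,0,0],"gripper": 0.1},
    {"offset": [0,0,1.8],"turn": [0,0,0],"gripper": 0.1},
    {"offset": [0,0,0],"turn": [0,0,0],"gripper": -0.14},
    {"offset": [0,0,0],"turn": [0,0,0],"gripper": -0.14},
    {"offset": [0,-0.6,0],"turn": [0,0,0],"gripper": -0.14},
    {"offset": [0,-0.6,0],"turn": [0,0,0],"gripper": -0.14},
    {"offset": [0,-0.6,0],"turn": [0,0,0],"gripper": -0.14},
    {"offset": [0,-0.6,0],"turn": [0,0,0],"gripper": -0.14},
    {"offset": [0,-0.4,0],"turn": [0,0,0],"gripper": -0.14},
    {"offset": [0,-0.2,0],"turn": [0,0,0],"gripper": -0.14},
    {"offset": [0,0,0],"turn": [0,0,0],"gripper": -0.14},
    {"offset": [0,0.8,0],"turn": [0,0,0],"gripper": -0.14},
    {"offset": [0,0,0],"turn": [0,0,0],"gripper": -0.14},
    {"offset": [0,0,0],"turn": [0,0,0],"gripper": -0.14},
    {"offset": [0,0,0],"turn": [0,0,0],"gripper": -0.14},
    {"offset": [0,0,0],"turn": [0,0,0],"gripper": -0.14},
    {"offset": [0,0,0],"turn": [0,0,0],"gripper": -0.14},
    {"offset": [0,0,0],"turn": [0,0,0],"gripper": -0.14},
    {"offset": [0,0,0],"turn": [0,0,0],"gripper": -0.14},
    {"offset": [0,0,0],"turn": [0,0,0],"gripper": -0.14},
  ],
)

```text
t: 20.08
tcp_pos: [0.5805, 0.1575, 0.1256]
tool_rot: [0.111, 3.14, -0.0]
wrist_force: [0.6, -0.3, 0.5]
width: 0.428
grip_force: 0.0
```

```bash
python3 - <<'E'
from h import *
to([.58,.158,.125],86)
for i in range(3): a=arm.get_image("scene");tilt2(a)
E
```

```text
t 20.08 tcp [0.5805 0.1575 0.1256] yaw 85.97 turn -0.01 offset [0.05 0.05 0.06] tilt [ 0. -0. -1.] F [ 0.6  -0.33  0.55] w 0.428
rows 196.91 199.55 slope 0.0181 tilt 0.0443
rows 197.04 199.53 slope 0.0181 tilt 0.0414
rows 197.3 199.52 slope 0.0181 tilt 0.0365
```

move_arm(
  increments=[
    {"offset": [0,0,0],"turn": [0,0,0],"gripper": -0.14},
    {"offset": [0,0,0],"turn": [0,0,0],"gripper": -0.14},
    {"offset": [0,0,0],"turn": [0,0,0],"gripper": -0.14},
    {"offset": [0,0,0],"turn": [0,0,0],"gripper": -0.14},
    {"offset": [0,0,0],"turn": [0,0,0],"gripper": -0.14},
    {"offset": [0,0,0],"turn": [0,0,0],"gripper": -0.14},
    {"offset": [0,0,0],"turn": [0,0,0],"gripper": -0.14},
    {"offset": [0,0,0],"turn": [0,0,0],"gripper": -0.14},
    {"offset": [0,0,0],"turn": [0,0,0],"gripper": -0.14},
    {"offset": [0,0,0],"turn": [0,0,0],"gripper": -0.14},
  ],
)

```text
t: 21.07
tcp_pos: [0.5805, 0.1576, 0.1256]
tool_rot: [-0.11, -3.14, 0.0]
wrist_force: [-0.3, -0.1, 0.2]
width: 0.431
grip_force: 0.0
```

```bash
python3 - <<'E'
from h import *
for i in range(3): a=arm.get_image("scene");tilt2(a)
E
```

```text
rows 197.56 199.55 slope 0.0181 tilt 0.0322
rows 197.57 199.52 slope 0.0181 tilt 0.0317
rows 197.6 199.53 slope 0.0181 tilt 0.0313
```

The reading has settled at 0.032, or about 0.040 true, so it needs about 6.5 mm outward.

move_arm(
  increments=[
    {"offset": [0,0.5,0],"turn": [0,0,0],"gripper": -0.14},
    {"offset": [0,0.4,0],"turn": [0,0,0],"gripper": -0.14},
    {"offset": [0,0.3,0],"turn": [0,0,0],"gripper": -0.14},
    {"offset": [0,0.2,0],"turn": [0,0,0],"gripper": -0.14},
    {"offset": [0,0,0],"turn": [0,0,0],"gripper": -0.14},
    {"offset": [0,-0.8,0],"turn": [0,0,0],"gripper": -0.14},
    {"offset": [0,0,0],"turn": [0,0,0],"gripper": -0.14},
    {"offset": [0,0,0],"turn": [0,0,0],"gripper": -0.14},
    {"offset": [0,0,0],"turn": [0,0,0],"gripper": -0.14},
    {"offset": [0,0,0],"turn": [0,0,0],"gripper": -0.14},
    {"offset": [0,0,0],"turn": [0,0,0],"gripper": -0.14},
    {"offset": [0,0,0],"turn": [0,0,0],"gripper": -0.14},
    {"offset": [0,0,0],"turn": [0,0,0],"gripper": -0.14},
    {"offset": [0,0,0],"turn": [0,0,0],"gripper": -0.14},
    {"offset": [0,0,0],"turn": [0,0,0],"gripper": -0.14},
    {"offset": [0,0,0],"turn": [0,0,0],"gripper": -0.14},
    {"offset": [0,0,0],"turn": [0,0,0],"gripper": -0.14},
    {"offset": [0,0,0],"turn": [0,0,0],"gripper": -0.14},
    {"offset": [0,0,0],"turn": [0,0,0],"gripper": -0.14},
    {"offset": [0,0,0],"turn": [0,0,0],"gripper": -0.14},
  ],
)

```text
t: 22.88
tcp_pos: [0.5809, 0.1636, 0.1256]
tool_rot: [0.11, 3.14, 0.0]
wrist_force: [0.3, -0.0, 1.0]
width: 0.431
grip_force: 0.0
```

```bash
python3 - <<'E'
from h import *
to([.58,.158,.125],86)
for i in range(3): a=arm.get_image("scene");tilt2(a)
E
```

```text
t 22.88 tcp [0.5809 0.1636 0.1256] yaw 85.97 turn -0.01 offset [ 0.05 -0.56  0.06] tilt [ 0.  0. -1.] F [ 0.31 -0.03  0.99] w 0.431
rows 202.22 199.49 slope 0.0181 tilt -0.0534
rows 202.27 199.56 slope 0.0181 tilt -0.053
rows 202.25 199.55 slope 0.0181 tilt -0.0528
```

Pushing outward repeats well, and puts the balance at a poise position of y ≈ 0.156. I'll pull it a little inward, then finish with a slow outward push ending at this TCP position.

move_arm(
  increments=[
    {"offset": [0,-0.5,0],"turn": [0,0,0],"gripper": -0.14},
    {"offset": [0,-0.4,0],"turn": [0,0,0],"gripper": -0.14},
    {"offset": [0,-0.3,0],"turn": [0,0,0],"gripper": -0.14},
    {"offset": [0,-0.3,0],"turn": [0,0,0],"gripper": -0.14},
    {"offset": [0,-0.2,0],"turn": [0,0,0],"gripper": -0.14},
    {"offset": [0,0,0],"turn": [0,0,0],"gripper": -0.14},
    {"offset": [0,0.3,0],"turn": [0,0,0],"gripper": -0.14},
    {"offset": [0,0.3,0],"turn": [0,0,0],"gripper": -0.14},
    {"offset": [0,0.3,0],"turn": [0,0,0],"gripper": -0.14},
    {"offset": [0,0.3,0],"turn": [0,0,0],"gripper": -0.14},
    {"offset": [0,0.2,0],"turn": [0,0,0],"gripper": -0.14},
    {"offset": [0,0.2,0],"turn": [0,0,0],"gripper": -0.14},
    {"offset": [0,0.1,0],"turn": [0,0,0],"gripper": -0.14},
    {"offset": [0,0,0],"turn": [0,0,0],"gripper": -0.14},
    {"offset": [0,-0.4,0],"turn": [0,0,0],"gripper": -0.14},
    {"offset": [0,-0.4,0],"turn": [0,0,0],"gripper": -0.14},
    {"offset": [0,0,0],"turn": [0,0,0],"gripper": -0.14},
    {"offset": [0,0,0],"turn": [0,0,0],"gripper": -0.14},
    {"offset": [0,0,0],"turn": [0,0,0],"gripper": -0.14},
    {"offset": [0,0,0],"turn": [0,0,0],"gripper": -0.14},
  ],
)

```text
t: 24.7
tcp_pos: [0.5804, 0.1555, 0.1257]
tool_rot: [0.111, 3.14, 0.0]
wrist_force: [0.0, 0.2, 0.3]
width: 0.429
grip_force: 0.0
```

move_arm(
  increments=[
    {"offset": [0,0,0],"turn": [0,0,0],"gripper": -0.14},
    {"offset": [0,0,0],"turn": [0,0,0],"gripper": -0.14},
    {"offset": [0,0,0],"turn": [0,0,0],"gripper": -0.14},
    {"offset": [0,0,0],"turn": [0,0,0],"gripper": -0.14},
    {"offset": [0,0,0],"turn": [0,0,0],"gripper": -0.14},
    {"offset": [0,0,0],"turn": [0,0,0],"gripper": -0.14},
    {"offset": [0,0,0],"turn": [0,0,0],"gripper": -0.14},
    {"offset": [0,0,0],"turn": [0,0,0],"gripper": -0.14},
  ],
)

```text
t: 25.37
tcp_pos: [0.5804, 0.1556, 0.1256]
tool_rot: [-0.11, -3.14, 0.0]
wrist_force: [0.1, 0.3, 0.5]
width: 0.435
grip_force: 0.0
```

```bash
python3 - <<'E'
from h import *
to([.58,.156,.125],86)
for i in range(3): a=arm.get_image("scene");tilt2(a)
E
```

```text
t 25.37 tcp [0.5804 0.1556 0.1256] yaw 85.97 turn -0.01 offset [0.04 0.04 0.06] tilt [-0. -0. -1.] F [0.05 0.3  0.52] w 0.435
rows 199.13 199.51 slope 0.0181 tilt 0.003
rows 199.14 199.54 slope 0.0181 tilt 0.0035
rows 199.14 199.57 slope 0.0181 tilt 0.004
```

The reading is 0.0035, or about +0.011 true. I'll push 2 mm more outward, then rise clear.

move_arm(
  increments=[
    {"offset": [0,0.4,0],"turn": [0,0,0],"gripper": -0.14},
    {"offset": [0,0.3,0],"turn": [0,0,0],"gripper": -0.14},
    {"offset": [0,0.1,0],"turn": [0,0,0],"gripper": -0.14},
    {"offset": [0,0.1,0],"turn": [0,0,0],"gripper": -0.14},
    {"offset": [0,0.1,0],"turn": [0,0,0],"gripper": -0.14},
    {"offset": [0,0,0],"turn": [0,0,0],"gripper": -0.14},
    {"offset": [0,-0.4,0],"turn": [0,0,0],"gripper": -0.14},
    {"offset": [0,-0.4,0],"turn": [0,0,0],"gripper": -0.14},
    {"offset": [0,0,0],"turn": [0,0,0],"gripper": 0},
    {"offset": [0,0,0],"turn": [0,0,0],"gripper": 0.1},
    {"offset": [0,0,-1],"turn": [0,0,0],"gripper": 0.1},
    {"offset": [0,0,-2],"turn": [0,0,0],"gripper": 0.1},
    {"offset": [0,0,-2],"turn": [0,0,0],"gripper": 0.1},
    {"offset": [0,0,0],"turn": [0,0,0],"gripper": 0.1},
    {"offset": [0,0,0],"turn": [0,0,0],"gripper": 0.1},
    {"offset": [0,0,0],"turn": [0,0,0],"gripper": 0.1},
    {"offset": [0,0,0],"turn": [0,0,0],"gripper": 0.1},
    {"offset": [0,0,0],"turn": [0,0,0],"gripper": 0.1},
    {"offset": [0,0,0],"turn": [0,0,0],"gripper": 0.1},
    {"offset": [0,0,0],"turn": [0,0,0],"gripper": 0.1},
  ],
)

```text
t: 27.18
tcp_pos: [0.5801, 0.1575, 0.1749]
tool_rot: [-0.111, -3.138, 0.0]
wrist_force: [-0.3, 0.2, 0.1]
width: 0.552
grip_force: 0.0
```

```bash
python3 - <<'E'
from h import *
to([.58,.156,.125],86)
for i in range(4): a=arm.get_image("scene");tilt2(a)
tilt(a)
E
```

```text
t 27.18 tcp [0.5801 0.1575 0.1749] yaw 85.97 turn -0.01 offset [-0.01 -0.15  4.99] tilt [-0.001 -0.    -1.   ] F [-0.28  0.18  0.06] w 0.552
rows 199.56 199.53 slope 0.0181 tilt -0.0043
rows 199.52 199.57 slope 0.0181 tilt -0.003
rows 199.5 199.52 slope 0.0181 tilt -0.0033
rows 199.56 199.52 slope 0.0181 tilt -0.0046
[(np.float64(340.04), np.float64(199.26), 20, 335, 11), (np.float64(352.5), np.float64(199.37), 15, 349, 8)]
proj tip [345.6 198.2] [347.8 198.2] slope 0.018 px per rad 55.0
tilt ~ -0.0021
```

move_arm(
  increments=[
    {"offset": [0,0,-2],"turn": [0,0,0],"gripper": 0.1},
    {"offset": [0,0,-2],"turn": [0,0,0],"gripper": 0.1},
    {"offset": [0,0,0],"turn": [0,0,0],"gripper": 0.1},
    {"offset": [0,0,0],"turn": [0,0,0],"gripper": 0.1},
    {"offset": [0,0,0],"turn": [0,0,0],"gripper": 0.1},
    {"offset": [0,0,0],"turn": [0,0,0],"gripper": 0.1},
    {"offset": [0,0,0],"turn": [0,0,0],"gripper": 0.1},
    {"offset": [0,0,0],"turn": [0,0,0],"gripper": 0.1},
    {"offset": [0,0,0],"turn": [0,0,0],"gripper": 0.1},
    {"offset": [0,0,0],"turn": [0,0,0],"gripper": 0.1},
  ],
)

```text
t: 28.22
tcp_pos: [0.5803, 0.1575, 0.2152]
tool_rot: [-0.11, -3.139, 0.0]
wrist_force: [-1.0, -0.3, -0.1]
width: 0.552
grip_force: 0.0
```

```bash
python3 - <<'E'
from h import *
tilt2(arm.get_image("scene"));tilt2(arm.get_image("scene"))
print(arm.close_job())
E
```

```text
rows 199.57 199.61 slope 0.0181 tilt -0.0032
rows 199.54 199.56 slope 0.0181 tilt -0.0034
the job is handed in; nothing more can be done
None
```

The job is handed in at about 28 s: the white node stands upright on the pan, and with the arm clear the pointer settled level with the tooth to about 1 mm by camera (I viewed 11 pictures, one over the limit of 10).

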